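# Clamp a silver blank in the marking jig and stamp it

### The job

On the marking jig, squeeze the sliding jaw's spring lock tab, keep it squeezed while you slide the jaw along until the blank is held snugly between the jaw and the fixed stop, then let the tab spring out so that the jaw locks. Then take the steel hand stamp, press it upright and firmly on the middle of the blank, lift it straight off without dragging it, and stand it back upright on its cork rest. Do not knock over the stamp or the glass tumbler.

Things in the scene. Friction and masses are not known exactly. Their poses are not given: they have to be found in the camera images.
- jig: Fixed flat grey-painted metal base, 90 mm (its x) by 320 mm (its y), 12 mm thick; the jaw slides along its y, on the +y part. Origin: centre of the underside, on the table, z up. Two guide ribs along the bed (inner faces 49 mm apart, tops 17 mm above the table) and a rack of lock teeth on the +x side. The blank lies on the bed (12 mm up) between the ribs and slides along y.
- jaw (a joint): Travel (m) of the jaw from fully open (0) towards the stop, along jig -y; 0.125 with the blank snug, 0.145 at most. Jaw centre at jig y = 125 mm minus travel. A pawl locks it in notches 8 mm apart, one at the snug place (0.1245), unless the tab is pressed; then 1 to 2 N slide it, about 5 N with the blank. Dark steel saddle 70 (x) by 60 mm (y), top 36 mm up; housing on it 30 x 36 mm, to 81 mm up.
- tab (a joint): Press travel (m) of the lock tab: 0 out, 0.008 fully in, jaw free beyond 0.006. (Left between notches it may stay half in until the jaw moves.) Ribbed steel plate 8 x 36 mm, 38 to 81 mm up, on the +x side of the housing; pushed in along jig -x; spring 7 to 11 N. Pinch it against the housing's -x face, fingers closing along jig x: 48 mm over both when out, 40 mm pressed. Grip 20 to 30 N.
- jaw_grip (a point): Point to pinch the jaw at: at the jaw's centre along jig y, midway between the pressed tab's outer face and the housing's -x face (2 mm to the -x side of the jig's middle), 62 mm above the table. Axes as the jig's; moves with the jaw. Saddle top 26 mm below it, top of housing and tab 19 mm above. The jaw's clamping face is 30 mm from it towards jig -y.
- blank: Flat silver-grey metal bar, 44 mm (its x) by 90 mm (its y) by 8 mm thick, 0.28 kg, loose on the jig's bed between the ribs, some way from the fixed stop at first. Origin: centre of its underside; its y lies along the jig's y.
- blank_top (a point): Centre of the blank's upper face, 20 mm above the table: where the stamp is to be pressed.
- stamp: Steel hand stamp standing upright: round foot 36 mm diameter, 22 mm high, above it a round dark shank 26 mm diameter, 82 mm high in all, about 0.3 kg. Origin: centre of the foot's flat underside (the stamping face), z up along the shank. Grip the shank just above the foot, so that the shoulder takes the push. About 10 N or more for half a second makes the mark.
- rest: Square cork rest of the stamp, 90 x 90 mm, 10 mm thick, fixed on the table to the left or right of the jig. Origin: centre of its underside. The stamp stands on it at the start and belongs near its middle.
- tumbler: Open glass tumbler, 72 mm diameter, 85 mm high, a bystander. Origin: centre of its underside.
- stop_face (a point): Middle of the fixed stop's clamping face, which looks to jig +y, 20 mm above the table, at jig y = -120 mm. The stop is a steel bar across the jig's -y end, 75 mm wide, its top 36 mm above the table.

How it is judged:
By the outcome, as a careful person would: the job done as asked, in the order asked, and still so for the second after the job is handed in, with the robot touching nothing.
It also fails if it takes over 67 s, if anything falls off the work surface, if the arm or the gripper's body presses on something with over 40 N, if the wrist force passes 120 N, or if a joint passes its speed limit or range.

### The arm

A 6-joint arm with a two-finger parallel gripper is mounted at the origin on the work surface. World frame = base frame: x ahead of the robot, y to its left, z up, the work surface at z = 0. Lengths are in m, angles in rad, forces in N, time in s.
With the tool pointing down it reaches from about 0.35 to 0.925 m from the base axis. Payload 6.4 kg.
Tool frame: the origin (TCP) lies between the finger pads; the fingertips stand 17 mm ahead of it and the grasp point (between the pads) lies 2 mm behind it; z points along the fingers, y is the line along which they close (so a half turn about z gives the same grasp; the last joint's range is limited). The gripper opens to 85 mm and grips with 20 to 120 N. Pads are 22 mm wide; open, the fingers measure 114 mm over their backs; the gripper's body (76 mm by 85 mm) begins 54 mm behind the grasp point. The pads swing forward as they close: fully open they stand 13 mm farther back than shut.
Start: joints at [-1.457, 0.245, 1.558, -0, 1.339, -0.174], TCP at [0.185, -0.623, 0.248] pointing down, gripper open.
Joint ranges: [-3.13, 3.13], [-1.02, 2.26], [0.13, 2.54], [-0.95, 4.09], [0.21, 2.88], [-2.74, 2.74]. Speed limits (rad/s): [2.57, 2.57, 3.14, 3.14, 3.14, 3.14].

### API

Orientations are given as a rotation vector (axis times angle).
In Python, from plant import ctrl, cam gives the robot as it stands (ctrl), with the cameras (cam).
- The arm moves only by the shell command python3 nudge.py 'ROWS' [FORCE]. ROWS is rows parted by semicolons, their numbers by spaces, 1 to 20 of them, each of 5 numbers: the finger opening in m, then dx, dy, dz in m, then a turn about the tool's z in rad; each row is the pose to reach, as a shift and turn from the pose commanded when the command began, along the tool's axes at that moment; what a row does not reach only later rows make up. A row lasts 1/10 s, in which the tool goes at most 0.05 m and 0.15 rad, less where a joint would pass 70% of its speed; a pose out of reach is approached as far as the arm can. The fingers move at their own pace and stop on an object; FORCE is the grip in N (left out, the last holds). Time passes only in rows, so rows that do not move let the fingers close. It prints the time, the measured TCP pose, the force, the opening and the grip force at its end.
- ctrl.observe(): the state, without advancing time (a new reading comes with each control period).
- cam.grab_frame(name): name is "scene" or "top"; returns a dict with "frame" (480x640x3 uint8, red, green, blue), "vfov" (degrees; the focal length in pixels is half the picture's height over the tangent of half this angle, whatever the lens; pixels are square), "cx", "cy" (the principal point, pixels), "eye" and "orientation" of the camera in the world. Camera axes: x right, y up, looking along -z (the intrinsics and any distortion apply to the point x, -y, -z); pixel columns grow to the right and rows downward; lengths in m; the calibration is good to about 2 mm. A picture is of the moment at which its call begins. There is no depth.
- ctrl.sign_off(): hands the job in; it is judged then, once.
The state is a dict: "time": time; "joints": joint angles; "joint_vel": joint speeds; "joint_torque": joint torques, N m; "ee_pos": TCP position; "orientation": TCP orientation; "contact_force": force on the tool from outside, world axes, zero at the start; "torque": the same for the moment, N m; "width": finger opening in m; "grasp_force": force on a finger pad.
Only numpy, scipy, OpenCV 4.12 (cv2) and the standard library are available. Lean on these libraries where they do the work, as an engineer would, in place of code of your own. Each camera call takes 0.05 s, during which the arm holds its last target. There are 200 camera calls.

## Working session

There is one attempt and no reset: what is moved stays moved. The work goes in short steps, Python scripts to look and compute and a shell command to move; the robot and the scene stay as the last step left them, time stands still between calls to the robot, and variables do not carry over. Pictures are saved under pics/ and viewed, at most 13 in all, crops included, and the job is handed in when it is done.

```bash
ls; mkdir -p pics
python3 - <<'E'
from plant import ctrl, cam
import cv2
for n in("scene","top"):
    g=cam.grab_frame(n); cv2.imwrite(f"pics/{n}0.png",g["frame"][:,:,::-1])
    print(n,{k:v for k,v in g.items() if k!="frame"})
s=ctrl.observe(); print(s)
E
```

```text
nudge.py
pics
plant.py
scene {'vfov': 57.740686585010046, 'cx': 322.59587785910907, 'cy': 241.74010081512503, 'eye': array([1.14875161, 0.02808548, 0.50676512]), 'orientation': array([0.78021711, 0.81866271, 1.51512394])}
top {'vfov': 53.628035304136915, 'cx': 324.15682713321917, 'cy': 241.9028591522061, 'eye': array([ 0.44464046, -0.01399601,  0.91183284]), 'orientation': array([ 0.02831077, -0.01489615, -1.58654585])}
{'time': 0.1, 'joints': array([-1.45713876e+00,  2.45738573e-01,  1.55892713e+00, -1.50480177e-05,
        1.33869877e+00, -1.74115667e-01]), 'joint_vel': array([-0.0028507 , -0.00227585, -0.0021187 ,  0.00011772,  0.00183048,
       -0.00135377]), 'joint_torque': array([-8.22893780e-04, -4.30669963e+01, -3.27130473e+01, -1.37409952e-04,
        2.86776907e-03, -1.22317533e-05]), 'ee_pos': array([ 0.18441806, -0.62278261,  0.24727529]), 'orientation': array([-3.10737404e+00, -4.50226370e-01, -6.10967707e-05]), 'contact_force': array([-0.90370754, -0.04287867, -0.0133493 ]), 'torque': array([-0.00926743, -0.01768977, -0.06513358]), 'grasp_force': 0.0, 'width': 0.08558449293456376}
```

View pics/top0.png

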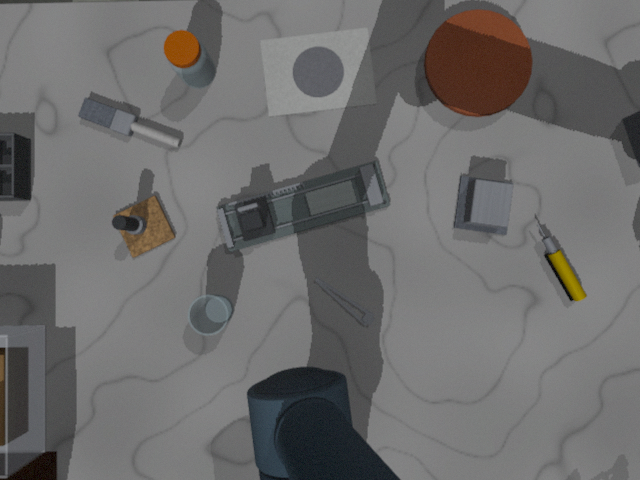

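View pics/scene0.png

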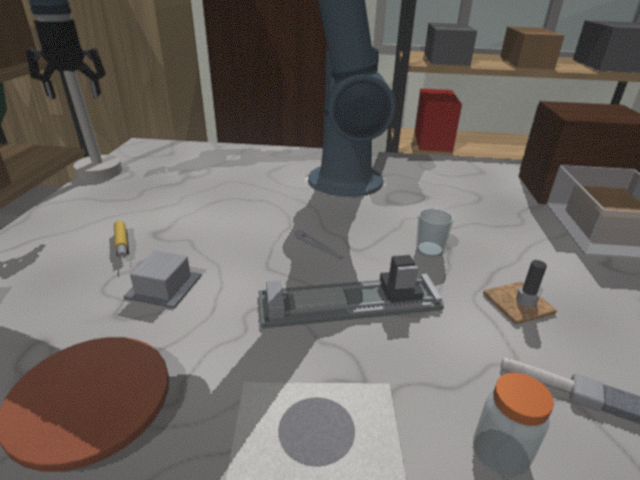

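Top view: jig from (218,225) to (385,182), jaw at (250,212) with its tab on the upper (+x) side, blank at (335,197), stop at (377,183), stamp foot ~(135,225) on the cork (147,227), tumbler (210,314). I'll zoom in.

```bash
cat > h.py <<'E'
import numpy as np, cv2
from scipy.spatial.transform import Rotation as R
from plant import ctrl, cam
class Cam:
    def __init__(s,n):
        g=cam.grab_frame(n); s.im=np.ascontiguousarray(g["frame"][:,:,::-1]); s.f=240/np.tan(np.radians(g["vfov"])/2)
        s.c=np.array([g["cx"],g["cy"]]); s.e=g["eye"]; s.R=R.from_rotvec(g["orientation"]).as_matrix()
    def ray(s,uv):
        uv=np.atleast_2d(uv).astype(float); d=np.c_[(uv-s.c)/s.f*[1,-1],-np.ones(len(uv))]; return d@s.R.T
    def at(s,uv,z):
        d=s.ray(uv); return s.e+d*((z-s.e[2])/d[:,2])[:,None]
    def px(s,P):
        p=(np.atleast_2d(P)-s.e)@s.R; return s.c+s.f*np.c_[p[:,0],-p[:,1]]/-p[:,2:3]
E
python3 - <<'E'
from h import *
t=Cam("top"); s=Cam("scene")
def crop(c,x,y,w,h,k,n):
    im=cv2.resize(c.im[y:y+h,x:x+w],None,fx=k,fy=k,interpolation=cv2.INTER_CUBIC)
    im=cv2.convertScaleAbs(im,alpha=1.6,beta=0)
    for i in range(0,w,20): cv2.putText(im,str(x+i),(i*k,8),0,.3,(0,0,255)); cv2.line(im,(i*k,8),(i*k,14),(0,0,255))
    for i in range(0,h,20): cv2.putText(im,str(y+i),(0,i*k),0,.3,(0,0,255)); cv2.line(im,(20,i*k),(26,i*k),(0,0,255))
    cv2.imwrite(n,im)
crop(t,200,150,200,110,4,"pics/tj.png")
crop(s,250,230,200,110,4,"pics/sj.png")
# cork
hsv=cv2.cvtColor(t.im,cv2.COLOR_BGR2HSV)
m=cv2.inRange(hsv,(5,80,60),(25,255,255)); m[:, :100]=0;m[:180]=0;m[270:]=0;m[:,185:]=0
c=np.vstack(cv2.findContours(m,0,2)[0]); r=cv2.minAreaRect(c); print(r)
print(t.at(cv2.boxPoints(r),.010).round(4), t.at([r[0]],.01))
E
```

```text
((143.6614532470703, 226.06704711914062), (46.866355895996094, 47.12769317626953), 64.17900848388672)
[[0.5269 0.3975 0.01  ]
 [0.5649 0.316  0.01  ]
 [0.4835 0.2774 0.01  ]
 [0.4457 0.3587 0.01  ]] [[0.5051909  0.33739803 0.01      ]]
```

View pics/tj.png

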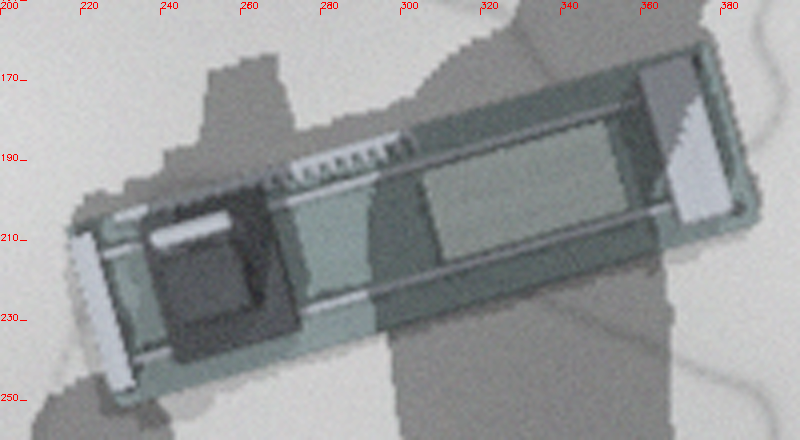

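View pics/sj.png

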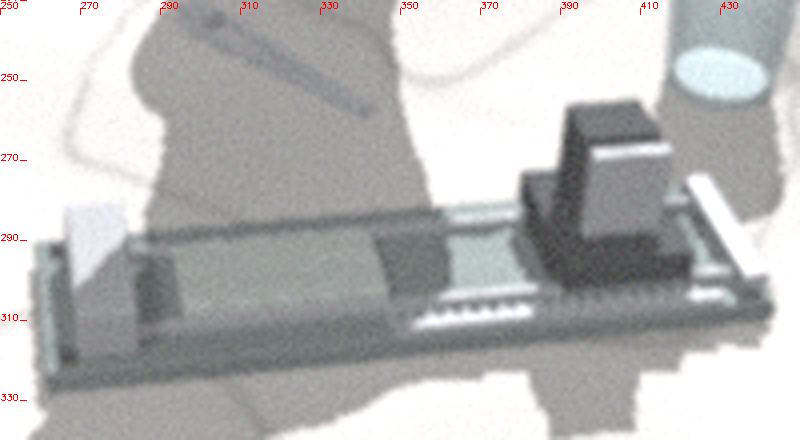

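Top crop: jig corners (230.5,252), (217.5,208), (378,160.5), (389.5,203.7). The tab's top centre is ≈(247.8,207.3); blank corners ≈(305,192.5), (352,180), (357,202.5), (310.5,215). The scene crop shows the tab's outer face top at (398,267)–(418,266).

Run:
```python
from h import *
t=Cam("top"); s=Cam("scene")
q=t.at([[230.5,252],[217.5,208],[378,160.5],[389.5,203.7]],.012)[:,:2]
print("jig",q.round(4).tolist(),[np.linalg.norm(q[i]-q[(i+1)%4]).round(4) for i in range(4)])
o=q.mean(0); ax=(q[1]-q[2])+(q[0]-q[3]); yj=ax/np.linalg.norm(ax); xj=np.array([yj[1],-yj[0]])
print("o",o,"yj",yj,"yaw",np.arctan2(xj[1],xj[0]))
loc=lambda p:(np.c_[(p[:,:2]-o)@xj,(p[:,:2]-o)@yj]*1000).round(1).tolist()
print("tab top",loc(t.at([[247.75,207.25]],.081)))
print("blank",loc(t.at([[305,192.5],[352,180],[357,202.5],[310.5,215]],.020)))
print("stop",loc(t.at([[359.5,167.5],[370,205]],.036)))
print("scene jig",loc(s.at([[259,291],[263,326.5],[442.5,306]],.012)))
print("scene tab",loc(s.at([[398,267],[418,265.75]],.081)))
# stamp
for c,zs,b in((t,(.092,),(105,205,150,245)),(s,(.092,),(515,255,555,310))):
    x0,y0,x1,y1=b; g=cv2.cvtColor(c.im,cv2.COLOR_BGR2GRAY)
    sub=g[y0:y1,x0:x1]; m=(sub<55).astype(np.uint8)
    k,l,st,ce=cv2.connectedComponentsWithStats(m); i=1+np.argmax(st[1:,4]); print(st[i],ce[i]+[x0,y0])
def crop(c,x,y,w,h,k):
    im=cv2.resize(c.im[y:y+h,x:x+w],None,fx=k,fy=k,interpolation=cv2.INTER_CUBIC)
    im=cv2.convertScaleAbs(im,alpha=1.8,beta=0)
    for i in range(0,w,10): cv2.putText(im,str(x+i),(i*k,8),0,.3,(0,0,255)); cv2.line(im,(i*k,8),(i*k,14),(0,0,255))
    for i in range(0,h,10): cv2.putText(im,str(y+i),(0,i*k),0,.3,(0,0,255)); cv2.line(im,(20,i*k),(26,i*k),(0,0,255))
    return im
cv2.imwrite("pics/st.png",np.hstack([crop(t,100,190,80,80,5),crop(s,480,250,80,80,5)]))
```

```text
jig [[0.4531, 0.1715], [0.5372, 0.1954], [0.6227, -0.1114], [0.5399, -0.1317]] [np.float64(0.0875), np.float64(0.3185), np.float64(0.0852), np.float64(0.3154)]
o [0.53822933 0.03097491] yj [-0.27191651  0.96232085] yaw 0.2753840202427824
tab top [[18.5, 93.7]]
blank [[23.0, -9.5], [20.1, -101.1], [-23.3, -97.9], [-20.7, -7.3]]
stop [[36.1, -119.6], [-36.1, -118.1]]
scene jig [[-41.5, -156.5], [52.0, -155.8], [50.0, 157.3]]
scene tab [[17.0, 78.4], [18.7, 113.8]]
[  8  11  26  15 286] [125.91258741 222.85664336]
[  9  10  21  29 338] [532.94674556 279.87278107]
```

View pics/st.png

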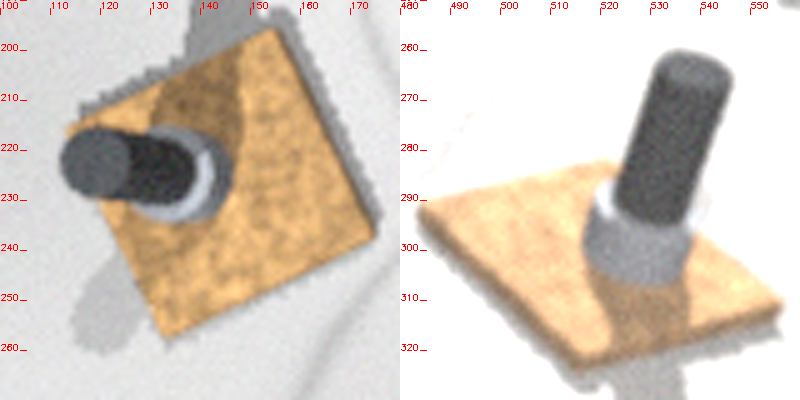

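Left (top view): shank top disc centre ≈(119,222.5), foot top ring centre ≈(136.6,225). Right (scene): shank top ellipse ≈(538.4,264.4).

```bash
cat >> h.py <<'E'
def tri(a,ua,b,ub):
    A=[];B=[]
    for c,u in((a,ua),(b,ub)):
        d=c.ray([u])[0]; d/=np.linalg.norm(d); P=np.eye(3)-np.outer(d,d); A.append(P);B.append(P@c.e)
    x,r,_,_=np.linalg.lstsq(np.vstack(A),np.hstack(B),rcond=None); return x.round(4),np.sqrt(r)
E
python3 - <<'E'
from h import *
t=Cam("top"); s=Cam("scene")
o=np.array([.53823,.03097]);yj=np.array([-.2719,.9623]);xj=np.array([yj[1],-yj[0]])
loc=lambda p:(np.c_[(np.atleast_2d(p)[:,:2]-o)@xj,(np.atleast_2d(p)[:,:2]-o)@yj]*1000).round(1).tolist()
for n,a,b in(("tab+y",(237.5,208),(418,268)),("tab-y",(257,202.75),(398,270)),("stamptop",(119,222.5),(538.4,264.4)),("jig corner +x-y",(378,160.5),(262,320.5)),("jig +x+y",(217.5,208),(442.5,303.5)),("jig -x-y",(389.5,203.7),(259,291)),("stop -x top",(370,205),(281,281)),("stop +x",(359.5,167.5),(283,296))):
    x,r=tri(t,a,s,b); print(n,x,r,loc(x))
print(loc(t.at([[237.5,208],[257,202.75]],.081)),loc(s.at([[418,268],[398,270]],.081)))
print("stamp top", t.at([[119,222.5]],.092),s.at([[538.4,264.4]],.092)); print("foot",t.at([[136.6,225]],.032))
E
```

```text
tab+y [0.5297 0.1449 0.0793] [0.00059161] [[22.8, 112.0]]
tab-y [0.5385 0.1106 0.0784] [0.00064431] [[21.9, 76.6]]
stamptop [0.5068 0.3498 0.0888] [6.38824101e-05] [[56.4, 315.4]]
jig corner +x-y [ 0.6216 -0.1095  0.0165] [0.00198047] [[42.0, -157.8]]
jig +x+y [0.5372 0.1961 0.0123] [0.00095137] [[43.9, 159.2]]
jig -x-y [ 0.54   -0.1314  0.0113] [0.00044988] [[-42.4, -156.7]]
stop -x top [ 0.5357 -0.0918  0.0344] [0.0011549] [[-35.8, -117.5]]
stop +x [ 0.6021 -0.0743  0.0553] [0.00183824] [[32.8, -118.7]]
[[22.4, 111.3], [21.4, 75.8]] [[25.0, 111.3], [25.4, 75.5]]
stamp top [[0.50658444 0.34836022 0.092     ]] [[0.51178594 0.34740277 0.092     ]]
foot [[0.50591799 0.342006   0.032     ]]
```

```bash
cat >> h.py <<'E'
o=np.array([.53823,.03097]);yj=np.array([-.2719,.9623]);xj=np.array([yj[1],-yj[0]])
def go(p,yaw=None):
    s=ctrl.observe(); M=R.from_rotvec(s["orientation"]).as_matrix(); y0=np.arctan2(M[1,0],M[0,0])
    d=M.T@(np.array(p)-s["ee_pos"]); tu=0 if yaw is None else (y0-yaw+np.pi)%(2*np.pi)-np.pi
    print("t",round(s["time"],2),"ee",s["ee_pos"].round(4),"yaw",round(y0,4),"tilt",M[2].round(4),"j",s["joints"].round(2)); print("rows:",d.round(4),round(tu,4),"dist",np.linalg.norm(d).round(3))
def jp(x,y,z): return np.r_[o+x*xj+y*yj,z]
E
python3 -c "
from h import *
print(jp(-.003,.0935,.06)); go(jp(-.003,.0935,.15),1.846); go(jp(-.003,.0935,.06),1.846)"
```

```text
[0.50992045 0.12012935 0.06      ]
t 0.4 ee [ 0.1845 -0.6232  0.2481] yaw 0.2878 tilt [ 1.e-04 -3.e-04 -1.e+00] j [-1.46  0.25  1.56  0.    1.34 -0.17]
rows: [ 0.523  -0.6204  0.0983] -1.5582 dist 0.817
t 0.4 ee [ 0.1845 -0.6232  0.2481] yaw 0.2878 tilt [ 1.e-04 -3.e-04 -1.e+00] j [-1.46  0.25  1.56  0.    1.34 -0.17]
rows: [ 0.523  -0.6203  0.1883] -1.5582 dist 0.833
```

```bash
python3 nudge.py '0.085 0.523 -0.62 0.05 -1.558;0.085 0.523 -0.62 0.05 -1.558;0.085 0.523 -0.62 0.05 -1.558;0.085 0.523 -0.62 0.05 -1.558;0.085 0.523 -0.62 0.05 -1.558;0.085 0.523 -0.62 0.05 -1.558;0.085 0.523 -0.62 0.05 -1.558;0.085 0.523 -0.62 0.05 -1.558;0.085 0.523 -0.62 0.05 -1.558;0.085 0.523 -0.62 0.05 -1.558;0.085 0.523 -0.62 0.05 -1.558;0.085 0.523 -0.62 0.05 -1.558;0.085 0.523 -0.62 0.05 -1.558;0.085 0.523 -0.62 0.05 -1.558;0.085 0.523 -0.62 0.05 -1.558;0.085 0.523 -0.62 0.05 -1.558;0.085 0.523 -0.62 0.05 -1.558;0.085 0.523 -0.62 0.098 -1.558;0.085 0.523 -0.62 0.098 -1.558;0.085 0.523 -0.62 0.098 -1.558' 25
python3 - <<'E'
from h import *
go(jp(-.003,.0935,.06),1.846)
t=Cam("top");s=Cam("scene")
a=cv2.resize(t.im[130:280,180:330],(400,400));b=cv2.resize(s.im[190:340,320:470],(400,400))
cv2.imwrite("pics/ap.png",cv2.convertScaleAbs(np.hstack([a,b]),alpha=1.6))
E
```

```text
time: 2.4
ee_pos: [0.5093, 0.1191, 0.1499]
orientation: [-1.896, -2.503, 0.003]
contact_force: [-0.6, -0.0, 1.1]
width: 0.085
grasp_force: 0.0
t 2.4 ee [0.5093 0.1191 0.1499] yaw 1.8451 tilt [ 5.0e-04 -2.4e-03 -1.0e+00] j [ 0.01  0.06  1.95 -0.    1.13 -0.26]
rows: [0.0007 0.0011 0.0899] -0.0009 dist 0.09
```

View pics/ap.png

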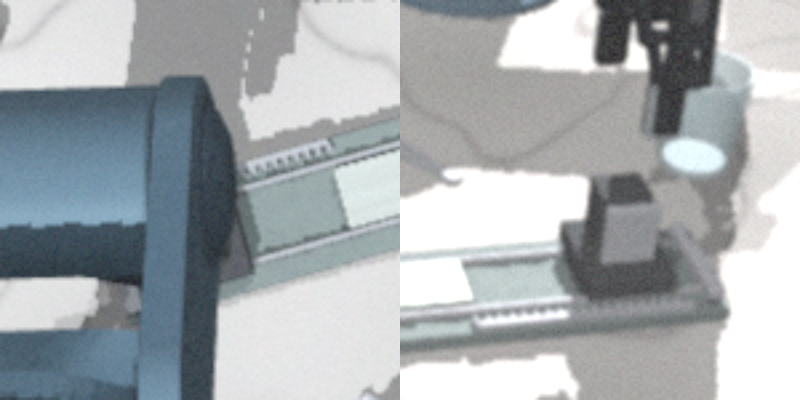

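The gripper sits above the jaw, fingers straddling along jig x (near finger ≈(670,110) in the right-hand crop). Descending.

```bash
python3 nudge.py '0.085 0.001 0.001 0.03 0;0.085 0.001 0.001 0.055 0;0.085 0.001 0.001 0.075 0;0.085 0.001 0.001 0.09 0;0.085 0.001 0.001 0.09 0' 25; python3 nudge.py '0.06 0 0 0 0;0.052 0 0 0 0;0.052 0 0 0 0;0.052 0 0 0 0' 25;python3 -c "
from h import *
go(jp(-.003,.0935,.06),1.846)"
```

```text
time: 3.0
ee_pos: [0.5102, 0.1205, 0.0597]
orientation: [-1.896, -2.503, 0.002]
contact_force: [-0.1, -0.1, -0.7]
width: 0.0849
grasp_force: 0.0
time: 3.4
ee_pos: [0.5113, 0.1209, 0.0611]
orientation: [1.895, 2.504, 0.001]
contact_force: [-0.0, 1.0, -0.1]
width: 0.0516
grasp_force: 0.0
t 3.4 ee [0.5113 0.1209 0.0611] yaw 1.8459 tilt [-4.0e-04  1.5e-03 -1.0e+00] j [ 0.02  0.21  1.98 -0.    0.95 -0.26]
rows: [-0.0004 -0.0015  0.0011] -0.0001 dist 0.002
```

```bash
python3 nudge.py '0.035 0 0 0 0;0.035 0 0 0 0;0.035 0 0 0 0;0.035 0 0 0 0;0.035 0 0 0 0;0.035 0 0 0 0' 25;python3 -c "
from h import *
go(jp(-.003,.0935,.06),1.846)"
```

```text
time: 4.0
ee_pos: [0.5131, 0.1211, 0.0626]
orientation: [1.895, 2.501, 0.006]
contact_force: [0.4, 0.1, 8.7]
width: 0.0392
grasp_force: 27.1
t 4.0 ee [0.5131 0.1211 0.0626] yaw 1.8447 tilt [-8.0e-04  5.4e-03 -1.0e+00] j [ 0.02  0.21  1.98  0.    0.95 -0.26]
rows: [-0.0001 -0.0033  0.0026] -0.0013 dist 0.004
```

Tab is fully pressed (39 mm). Slide most of the way (tool −x).

```bash
python3 nudge.py '0.035 -0.005 0.001 -0.002 0;0.035 -0.015 0.001 -0.002 0;0.035 -0.025 0.001 -0.002 0;0.035 -0.035 0.001 -0.002 0;0.035 -0.045 0.001 -0.002 0;0.035 -0.055 0.001 -0.002 0;0.035 -0.065 0.001 -0.002 0;0.035 -0.072 0.001 -0.002 0;0.035 -0.079 0.001 -0.002 0;0.035 -0.085 0.001 -0.002 0;0.035 -0.085 0.001 -0.002 0;0.035 -0.085 0.001 -0.002 0' 25;python3 -c "
from h import *
go(jp(-.003,.0005,.06),1.846)"
```

```text
time: 5.2
ee_pos: [0.5353, 0.0388, 0.0628]
orientation: [1.895, 2.504, 0.0]
contact_force: [2.3, 0.2, 5.8]
width: 0.0392
grasp_force: 32.1
t 5.2 ee [0.5353 0.0388 0.0628] yaw 1.8458 tilt [-1.2e-03  9.0e-04 -1.0e+00] j [-0.14  0.23  1.95 -0.    0.96 -0.41]
rows: [-0.0079 -0.0023  0.0028] -0.0002 dist 0.009
```

```bash
python3 nudge.py '0.035 -0.003 0 0 0;0.035 -0.006 0 0 0;0.035 -0.008 0 0 0;0.035 -0.008 0 0 0' 25; python3 nudge.py '0.035 -0.002 0 0 0;0.035 -0.002 0 0 0;0.035 -0.002 0 0 0' 25;python3 nudge.py '0.035 -0.002 0 0 0;0.035 -0.002 0 0 0;0.035 -0.002 0 0 0' 25
```

```text
time: 5.6
ee_pos: [0.5372, 0.0321, 0.0628]
orientation: [1.896, 2.505, 0.001]
contact_force: [2.0, 3.2, 5.8]
width: 0.0392
grasp_force: 32.4
time: 5.9
ee_pos: [0.5372, 0.0316, 0.0627]
orientation: [-1.895, -2.503, -0.003]
contact_force: [1.2, 9.3, 7.7]
width: 0.0389
grasp_force: 31.8
time: 6.2
ee_pos: [0.5372, 0.0314, 0.0627]
orientation: [-1.894, -2.5, -0.006]
contact_force: [-1.4, 17.5, 10.7]
width: 0.0389
grasp_force: 31.2
```

It stalls with force rising to 17 N at jig y ≈ 0.7 mm, which is the expected snug position. Release the tab while pushing.

```bash
python3 nudge.py '0.044 0 0 0 0;0.048 0 0 0 0;0.052 0.002 0 0 0;0.06 0.004 0 0 0;0.075 0.004 0 0 0;0.085 0.004 0 0 0;0.085 0.004 0 -0.03 0;0.085 0.004 0 -0.08 0;0.085 0.004 0 -0.12 0;0.085 0.004 0 -0.12 0' 25
python3 - <<'E'
from h import *
s=Cam("scene");cv2.imwrite("pics/rel.png",cv2.convertScaleAbs(cv2.resize(s.im[230:340,250:450],None,fx=4,fy=4),alpha=1.6))
go(jp(0,.03,.2))
E
```

```text
time: 7.2
ee_pos: [0.5398, 0.031, 0.1885]
orientation: [1.89, 2.498, 0.006]
contact_force: [1.0, -0.5, 0.6]
width: 0.0846
grasp_force: 0.0
t 7.25 ee [0.5381 0.0313 0.1852] yaw 1.8463 tilt [-0.0025  0.0039 -1.    ] j [-0.15  0.05  1.9  -0.    1.19 -0.43]
rows: [ 0.0296  0.0001 -0.0149] 0 dist 0.033
```

View pics/rel.png

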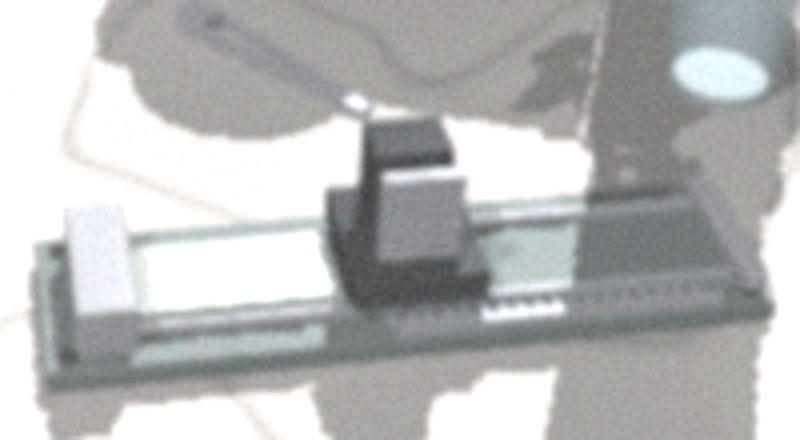

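Blank sits between stop and jaw; tab's outer top edge at ≈(345,275.8)–(367,274.5). Check that, and aim for the stamp.

Run:
```python
from h import *
s=Cam("scene")
p=s.at([[345,275.75],[367,274.5]],.081)[:,:2]-o; print("tab loc",p@xj,p@yj)
go([.508,.3485,.185],1.846); go([.508,.3485,.052],1.846)
```

```text
tab loc [0.02766506 0.02982883] [-0.01662541  0.02024351]
t 7.3 ee [0.5366 0.0315 0.1827] yaw 1.8461 tilt [-4.e-04 -3.e-04 -1.e+00] j [-0.15  0.05  1.9  -0.    1.19 -0.43]
rows: [ 0.3128  0.0586 -0.0025] 0.0001 dist 0.318
t 7.3 ee [0.5366 0.0315 0.1827] yaw 1.8461 tilt [-4.e-04 -3.e-04 -1.e+00] j [-0.15  0.05  1.9  -0.    1.19 -0.43]
rows: [0.3129 0.0587 0.1305] 0.0001 dist 0.344
```

```bash
python3 nudge.py '0.085 0.04 0.0075 0 0;0.085 0.08 0.015 0 0;0.085 0.12 0.0225 0 0;0.085 0.16 0.03 0 0;0.085 0.2 0.0375 0 0;0.085 0.24 0.045 0 0;0.085 0.28 0.0525 0 0;0.085 0.313 0.0587 0 0;0.085 0.313 0.0587 0.03 0;0.085 0.313 0.0587 0.03 0' 25
python3 - <<'E'
from h import *
t=Cam("top");s=Cam("scene")
a=cv2.resize(t.im[145:265,205:405],(600,360));b=cv2.resize(s.im[200:330,480:600],(200,216))
im=np.zeros((360,800,3),np.uint8);im[:,:600]=a;im[:216,600:]=b
cv2.imwrite("pics/lk.png",cv2.convertScaleAbs(im,alpha=1.4))
go([.508,.3485,.052],1.846)
E
```

```text
time: 8.3
ee_pos: [0.5041, 0.3478, 0.1456]
orientation: [-1.89, -2.502, 0.018]
contact_force: [-0.9, -0.8, -1.5]
width: 0.0845
grasp_force: 0.0
t 8.4 ee [0.5068 0.3478 0.1498] yaw 1.8457 tilt [-0.0011 -0.0058 -1.    ] j [ 0.42  0.27  1.72 -0.    1.16  0.14]
rows: [0.0005 0.0019 0.0978] -0.0003 dist 0.098
```

View pics/lk.png

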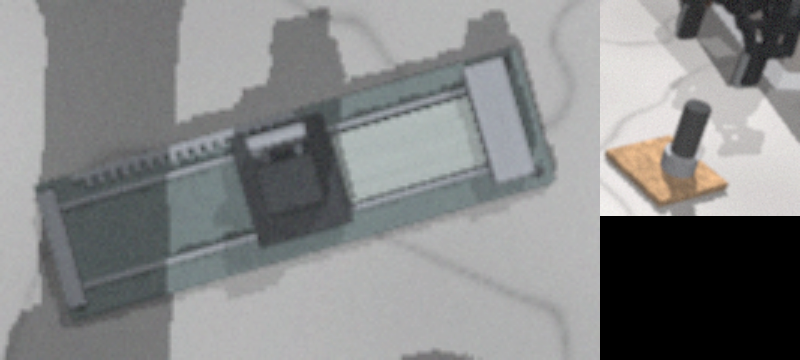

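Tab is out, with a gap between it and the housing; the dark strip between blank and stop near crop (483,140) needs measuring.

Run:
```python
from h import *
t=Cam("top");g=cv2.cvtColor(t.im,cv2.COLOR_BGR2GRAY).astype(np.float32)
ys=np.arange(-.150,-.015,.001)
pr=np.zeros(len(ys))
for x in np.arange(-.012,.0121,.002):
    P=np.array([jp(x,y,.02) for y in ys]); u=t.px(P).astype(np.float32); pr+=cv2.remap(g,u[:,0].reshape(1,-1),u[:,1].reshape(1,-1),1)[0]/13
for y,v in zip(ys,pr): print(int(round(y*1000)),int(v),end="; ")
xs=np.arange(-.04,.041,.001);print()
pr=np.mean([cv2.remap(g,*(lambda u:(u[:,0].reshape(1,-1),u[:,1].reshape(1,-1)))(t.px(np.array([jp(x,y,.02) for x in xs])).astype(np.float32)),1)[0] for y in np.arange(-.1,-.05,.005)],0)
for y,v in zip(xs,pr): print(int(round(y*1000)),int(v),end="; ")
```

```text
-150 66; -149 65; -148 64; -147 69; -146 85; -145 101; -144 112; -143 116; -142 118; -141 118; -140 118; -139 119; -138 118; -137 117; -136 117; -135 117; -134 117; -133 118; -132 117; -131 118; -130 117; -129 118; -128 118; -127 117; -126 117; -125 118; -124 119; -123 119; -122 116; -121 105; -120 90; -119 81; -118 86; -117 99; -116 107; -115 110; -114 110; -113 111; -112 112; -111 115; -110 120; -109 124; -108 126; -107 126; -106 127; -105 127; -104 127; -103 127; -102 127; -101 127; -100 127; -99 127; -98 127; -97 127; -96 127; -95 127; -94 127; -93 127; -92 128; -91 128; -90 128; -89 127; -88 127; -87 127; -86 127; -85 127; -84 127; -83 127; -82 127; -81 127; -80 127; -79 127; -78 127; -77 127; -76 127; -75 128; -74 128; -73 127; -72 127; -71 127; -70 127; -69 127; -68 128; -67 128; -66 128; -65 127; -64 127; -63 127; -62 127; -61 127; -60 127; -59 127; -58 127; -57 127; -56 127; -55 127; -54 128; -53 128; -52 128; -51 128; -50 128; -49 128; -48 128; -47 128; -46 128; -45 128; -44 127; -43 127; -42 127; -41 128; -40 128; -39 128; -38 128; -37 128; -36 128; -35 126; -34 119; -33 107; -32 97; -31 89; -30 85; -29 76; -28 64; -27 55; -26 51; -25 51; -24 51; -23 50; -22 49; -21 48; -20 47; -19 45; -18 44; -17 43; -16 41; 
-40 91; -39 91; -38 91; -37 91; -36 92; -35 92; -34 92; -33 91; -32 90; -31 89; -30 86; -29 86; -28 91; -27 100; -26 107; -25 106; -24 96; -23 90; -22 98; -21 113; -20 123; -19 126; -18 127; -17 127; -16 128; -15 128; -14 127; -13 126; -12 126; -11 126; -10 126; -9 127; -8 128; -7 128; -6 128; -5 128; -4 128; -3 129; -2 129; -1 128; 0 128; 1 128; 2 127; 3 126; 4 126; 5 127; 6 127; 7 127; 8 126; 9 126; 10 127; 11 127; 12 127; 13 127; 14 128; 15 129; 16 129; 17 129; 18 130; 19 130; 20 126; 21 115; 22 96; 23 79; 24 80; 25 96; 26 107; 27 105; 28 93; 29 79; 30 71; 31 74; 32 80; 33 86; 34 90; 35 91; 36 91; 37 91; 38 92; 39 91; 40 91;
```

Blank spans about −119…−30 in jig y (≈ 89 of 90 mm), so it is snug. Now descend on the stamp.

```bash
python3 nudge.py '0.085 0.0005 0.002 0.03 0;0.085 0.0005 0.002 0.06 0;0.085 0.0005 0.002 0.085 0;0.085 0.0005 0.002 0.097 0;0.085 0.0005 0.002 0.097 0;0.085 0.0005 0.002 0.097 0' 25
python3 nudge.py '0.045 0 0 0 0;0.035 0 0 0 0;0.035 0 0 0 0;0.03 0 0 0 0;0.03 0 0 0 0;0.03 0 0 0 0' 20
python3 - <<'E'
from h import *
s=Cam("scene");cv2.imwrite("pics/g.png",cv2.convertScaleAbs(cv2.resize(s.im[220:330,470:590],None,fx=5,fy=5),alpha=1.6))
E
```

```text
time: 9.05
ee_pos: [0.5113, 0.35, 0.0568]
orientation: [1.896, 2.504, 0.003]
contact_force: [0.3, 0.5, -0.7]
width: 0.085
grasp_force: 0.0
time: 9.65
ee_pos: [0.51, 0.3499, 0.0553]
orientation: [-1.896, -2.505, 0.001]
contact_force: [-0.6, 0.1, 1.2]
width: 0.0299
grasp_force: 0.6
```

View pics/g.png

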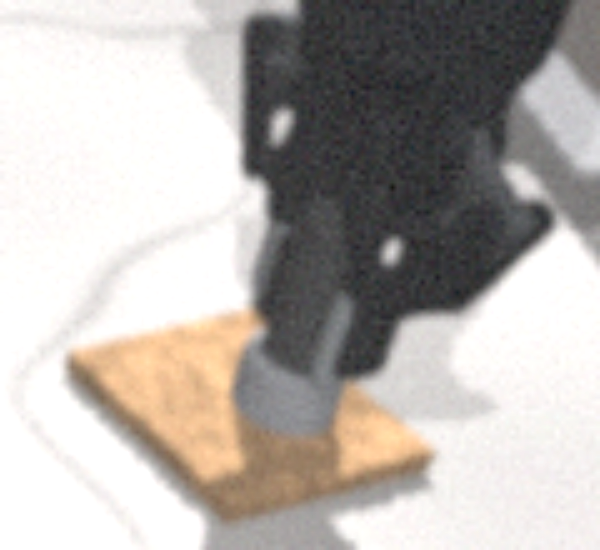

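The pads straddle the shank symmetrically given perspective (near finger (355,330), shank (300,330)). Lower slightly, then grip.

```bash
python3 nudge.py '0.03 0 0 0.002 0;0.03 0 0 0.003 0;0.03 0 0 0.003 0' 20; python3 nudge.py '0.02 0 0 0 0;0.015 0 0 0 0;0.015 0 0 0 0;0.015 0 0 0 0;0.015 0 0 0 0;0.015 0 0 0 0' 60
```

```text
time: 10.0
ee_pos: [0.5101, 0.3498, 0.0519]
orientation: [-1.896, -2.505, 0.0]
contact_force: [-0.3, 0.1, -0.3]
width: 0.0299
grasp_force: 0.4
time: 10.6
ee_pos: [0.51, 0.3498, 0.0521]
orientation: [-1.896, -2.505, 0.001]
contact_force: [-2.6, -0.6, -0.5]
width: 0.025
grasp_force: 59.0
```

```bash
python3 nudge.py '0.015 0 0 -0.01 0;0.015 0 0 -0.04 0;0.015 0 0 -0.08 0;0.015 0 0 -0.11 0;0.015 0 0 -0.12 0;0.015 0 0 -0.12 0' 60; python3 -c "
from h import *
go(jp(.001,-.0745,.172),1.846)"
```

```text
time: 11.2
ee_pos: [0.5113, 0.3503, 0.1742]
orientation: [1.895, 2.503, 0.006]
contact_force: [0.2, -1.0, -2.7]
width: 0.0247
grasp_force: 59.3
t 11.2 ee [0.5113 0.3503 0.1742] yaw 1.8458 tilt [ 5.0e-04  4.1e-03 -1.0e+00] j [ 0.42  0.25  1.7  -0.    1.19  0.14]
rows: [-0.3891 -0.0597  0.0018] -0.0002 dist 0.394
```

```bash
python3 nudge.py '0.015 -0.02 -0.003 0 0;0.015 -0.05 -0.0075 0 0;0.015 -0.09 -0.0135 0 0;0.015 -0.13 -0.02 0 0;0.015 -0.17 -0.026 0 0;0.015 -0.21 -0.032 0 0;0.015 -0.25 -0.038 0 0;0.015 -0.29 -0.0445 0 0;0.015 -0.33 -0.0505 0 0;0.015 -0.36 -0.055 0 0;0.015 -0.38 -0.058 0 0;0.015 -0.389 -0.0597 0 0;0.015 -0.389 -0.0597 0.03 0;0.015 -0.389 -0.0597 0.06 0;0.015 -0.389 -0.0597 0.075 0;0.015 -0.389 -0.0597 0.075 0;0.015 -0.389 -0.0597 0.075 0' 60
python3 - <<'E'
from h import *
go(jp(.001,-.0745,.062),1.846)
s=Cam("scene");t=Cam("top");cv2.imwrite("pics/pr.png",cv2.convertScaleAbs(np.hstack([cv2.resize(s.im[210:340,250:380],(400,400)),cv2.resize(t.im[130:260,280:410],(400,400))]),alpha=1.5))
E
```

```text
time: 12.9
ee_pos: [0.5586, -0.0403, 0.0975]
orientation: [-1.895, -2.506, -0.0]
contact_force: [0.2, -0.7, -2.8]
width: 0.0243
grasp_force: 59.4
t 12.9 ee [ 0.5586 -0.0403  0.0975] yaw 1.8464 tilt [ 1.e-04  0.e+00 -1.e+00] j [-0.27  0.23  1.88  0.    1.03 -0.55]
rows: [-0.0004  0.0008  0.0355] 0.0004 dist 0.035
```

View pics/pr.png

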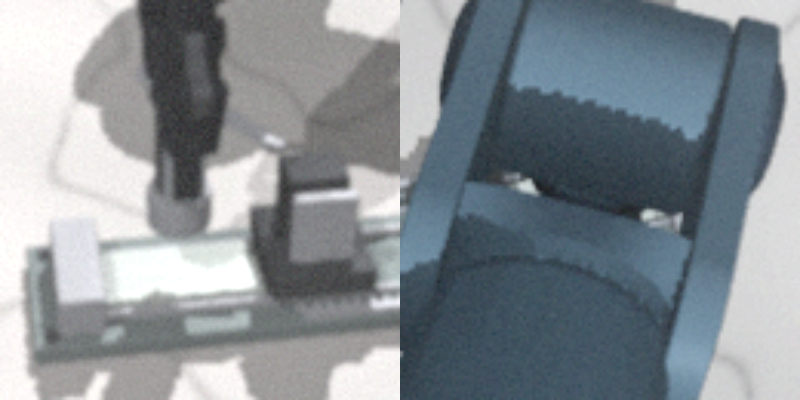

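Stamp held upright over the blank, foot centre ≈ crop (180,212) → pixel (308.5,279). A quick check of its y, then press.

```bash
python3 - <<'E'
from h import *
s=Cam("scene");print("pred",s.px([.5586,-.0403,.0665]),"blank ctr",s.px(jp(.001,-.0745,.02)))
x=s.px([.5586,-.0403,.0665])[0]
g=cv2.cvtColor(s.im,cv2.COLOR_BGR2GRAY)[274:282,285:335].mean(0).astype(int);print(g.tolist())
E
python3 nudge.py '0.015 0 0.001 0.01 0;0.015 0 0.001 0.02 0;0.015 0 0.001 0.028 0;0.015 0 0.001 0.032 0;0.015 0 0.001 0.032 0;0.015 0 0.001 0.032 0' 60
```

```text
pred [[307.80232241 276.18239905]] blank ctr [[307.50928776 297.91031879]]
[156, 157, 156, 155, 157, 156, 155, 155, 155, 157, 157, 148, 119, 93, 88, 92, 94, 91, 93, 93, 89, 85, 84, 82, 80, 81, 80, 79, 77, 78, 77, 77, 95, 131, 156, 162, 163, 163, 163, 162, 160, 157, 156, 154, 152, 141, 115, 93, 90, 92]
time: 13.65
ee_pos: [0.5594, -0.0405, 0.0652]
orientation: [-1.896, -2.505, 0.0]
contact_force: [-0.0, -0.2, -3.3]
width: 0.0247
grasp_force: 59.4
```

```bash
python3 nudge.py '0.015 0 0 0.002 0;0.015 0 0 0.004 0;0.015 0 0 0.004 0' 60; python3 nudge.py '0.015 0 0 0.002 0;0.015 0 0 0.002 0;0.015 0 0 0.002 0' 60
```

```text
time: 13.95
ee_pos: [0.5598, -0.0406, 0.062]
orientation: [1.895, 2.504, 0.0]
contact_force: [-1.5, 0.6, 1.0]
width: 0.0246
grasp_force: 59.8
time: 14.25
ee_pos: [0.56, -0.0407, 0.062]
orientation: [1.895, 2.505, -0.001]
contact_force: [-8.3, 1.5, 15.8]
width: 0.0246
grasp_force: 61.5
```

```bash
python3 nudge.py '0.015 0 -0.001 0.0015 0;0.015 0 -0.001 0.0015 0;0.015 0 -0.001 0.0015 0' 60; python3 nudge.py '0.015 0 -0.0005 0.0005 0;0.015 0 -0.0005 0.0005 0;0.015 0 -0.0005 0.0005 0;0.015 0 -0.0005 0.0005 0;0.015 0 -0.0005 0.0005 0;0.015 0 -0.0005 0.0005 0' 60
```

```text
time: 14.55
ee_pos: [0.56, -0.0407, 0.0619]
orientation: [1.895, 2.504, 0.001]
contact_force: [-11.0, 2.8, 23.7]
width: 0.0246
grasp_force: 62.3
time: 15.15
ee_pos: [0.5599, -0.0407, 0.0619]
orientation: [1.895, 2.504, 0.002]
contact_force: [-9.1, 5.2, 25.7]
width: 0.0247
grasp_force: 62.2
```

Pressed at about 25–28 N for ~0.9 s, upright. Unload, relieving the side force, then lift straight.

```bash
python3 nudge.py '0.015 0 0.0005 -0.002 0;0.015 0 0.001 -0.004 0' 60;  python3 nudge.py '0.015 0 0 -0.005 0;0.015 0 0 -0.02 0;0.015 0 0 -0.05 0;0.015 0 0 -0.08 0;0.015 0 0 -0.11 0;0.015 0 0 -0.11 0' 60; python3 -c "
from h import *
go([.5072,.3385,.18],1.846)"
```

```text
time: 15.35
ee_pos: [0.5595, -0.0406, 0.0622]
orientation: [1.895, 2.504, 0.001]
contact_force: [-0.3, 0.4, -3.0]
width: 0.0244
grasp_force: 59.8
time: 15.95
ee_pos: [0.562, -0.0415, 0.177]
orientation: [1.89, 2.497, 0.006]
contact_force: [0.3, -0.1, -2.7]
width: 0.0243
grasp_force: 59.6
t 15.95 ee [ 0.562  -0.0415  0.177 ] yaw 1.8458 tilt [-0.0056  0.009  -0.9999] j [-0.27  0.11  1.84 -0.    1.17 -0.55]
rows: [ 0.3805  0.0505 -0.0046] -0.0002 dist 0.384
```

```bash
python3 nudge.py '0.015 0.02 0.0027 0 0;0.015 0.05 0.0067 0 0;0.015 0.09 0.012 0 0;0.015 0.13 0.0173 0 0;0.015 0.17 0.0226 0 0;0.015 0.21 0.028 0 0;0.015 0.25 0.0333 0 0;0.015 0.29 0.0386 0 0;0.015 0.33 0.044 0 0;0.015 0.36 0.048 0 0;0.015 0.375 0.05 0 0;0.015 0.3805 0.0505 0 0;0.015 0.3805 0.0505 0 0;0.015 0.3805 0.0505 0.05 0;0.015 0.3805 0.0505 0.09 0;0.015 0.3805 0.0505 0.1 0;0.015 0.3805 0.0505 0.1 0;0.015 0.3805 0.0505 0.1 0' 60; python3 -c "
from h import *
go([.5075,.3385,.054],1.846)
s=Cam('scene');cv2.imwrite('pics/pl.png',cv2.convertScaleAbs(cv2.resize(s.im[220:330,470:590],None,fx=5,fy=5),alpha=1.6))"
```

```text
time: 17.75
ee_pos: [0.5059, 0.3393, 0.0734]
orientation: [1.896, 2.503, 0.005]
contact_force: [0.7, 0.5, -3.1]
width: 0.0243
grasp_force: 59.7
t 17.75 ee [0.5059 0.3393 0.0734] yaw 1.8449 tilt [ 3.0e-04  3.4e-03 -1.0e+00] j [ 0.4   0.36  1.76 -0.    1.01  0.13]
rows: [-0.0012  0.0013  0.0194] -0.0011 dist 0.019
```

View pics/pl.png

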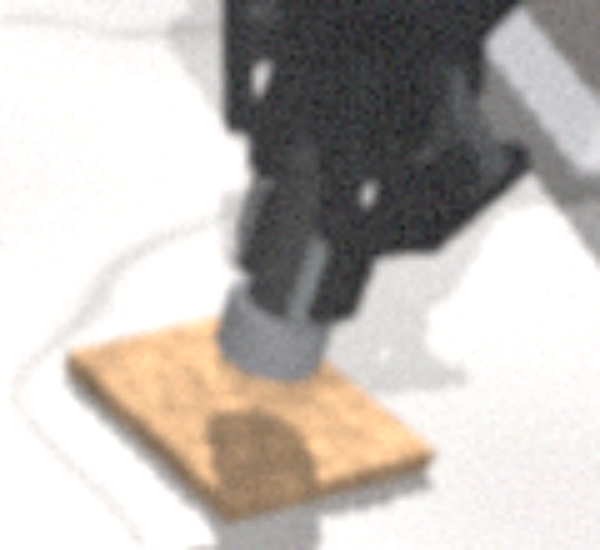

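The stamp hangs above the cork's middle (foot ≈(272,350) in the crop). Lower it until contact.

```bash
python3 nudge.py '0.015 -0.001 0.001 0.008 0;0.015 -0.001 0.001 0.015 0;0.015 -0.001 0.001 0.018 0;0.015 -0.001 0.001 0.018 0;0.015 -0.001 0.001 0.018 0' 60; python3 nudge.py '0.015 0 0 0.002 0;0.015 0 0 0.003 0;0.015 0 0 0.003 0;0.015 0 0 0.003 0' 60
```

```text
time: 18.3
ee_pos: [0.5053, 0.3387, 0.0532]
orientation: [-1.896, -2.505, 0.0]
contact_force: [0.5, 0.4, -3.2]
width: 0.0248
grasp_force: 59.7
time: 18.7
ee_pos: [0.5059, 0.3389, 0.052]
orientation: [1.896, 2.505, 0.001]
contact_force: [-4.3, -2.5, 6.4]
width: 0.0245
grasp_force: 60.8
```

```bash
python3 nudge.py '0.015 0 0 -0.001 0;0.015 0 0 -0.001 0;0.026 0 0 -0.001 0;0.03 0 0 -0.001 0;0.04 0 0 -0.001 0;0.06 0 0 -0.001 0;0.08 0 0 -0.001 0;0.085 0 0 -0.001 0;0.085 0 0 -0.001 0' 20; python3 nudge.py '0.085 0 0 -0.02 0;0.085 0 0 -0.05 0;0.085 0 0 -0.09 0;0.085 0 0 -0.13 0;0.085 0 0 -0.15 0;0.085 -0.05 -0.03 -0.15 0;0.085 -0.1 -0.06 -0.15 0;0.085 -0.15 -0.09 -0.15 0;0.085 -0.18 -0.1 -0.15 0;0.085 -0.18 -0.1 -0.15 0'
python3 - <<'E'
from h import *
t=Cam("top");s=Cam("scene")
im=np.vstack([np.hstack([cv2.resize(t.im[130:350,90:410],(436,300)),cv2.resize(s.im[180:340,250:570],(364,300))])])
cv2.imwrite("pics/fin.png",cv2.convertScaleAbs(im,alpha=1.5))
E
```

```text
time: 19.6
ee_pos: [0.5054, 0.3386, 0.0513]
orientation: [1.896, 2.505, 0.0]
contact_force: [0.6, 0.0, 0.0]
width: 0.0851
grasp_force: 0.0
time: 20.6
ee_pos: [0.4572, 0.1347, 0.2012]
orientation: [1.902, 2.5, -0.001]
contact_force: [0.0, 0.1, -0.3]
width: 0.0849
grasp_force: 0.0
```

View pics/fin.png

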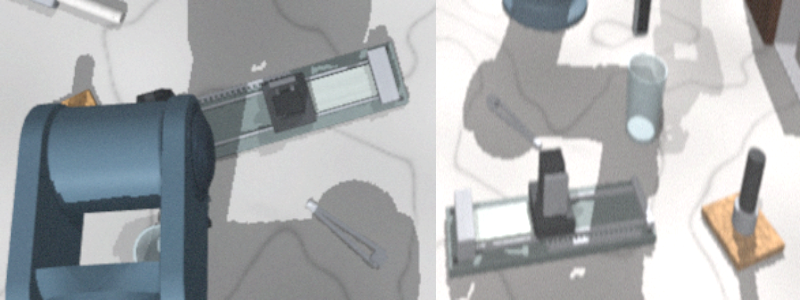

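Final view: the stamp stands upright on the cork (right crop (745,215)), the jaw is still against the blank, and the tumbler is upright. Handing in.

```bash
python3 -c "
from plant import ctrl, cam
print(ctrl.sign_off())"
```

```text
the job is handed in; nothing more can be done
None
```

I handed the job in at about 21 s: the jaw looks locked with the blank snug, the blank was pressed near its middle at about 25 N for roughly 0.9 s, and the stamp is back upright on its cork with the tumbler undisturbed; I judged the lock and the mark from camera and force readings, and no verdict came back.

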